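# Try the roller limit switch on the cassette feeder

## Task

Three limit switches stand in a row beside the small belt conveyor that feeds test cassettes. Before the next run, try the one whose arm carries a little roller wheel: press the arm down from above until it clicks, then let go so that it springs back up. Do not press the other two switches, the one with the bare rod arm and the one with the plunger on top.

Things in the scene. Friction and masses are not known exactly. Their poses are not given: they have to be found in the camera images.
- roller (a point): Centre of the black roller wheel (26 mm diameter, 16 mm wide) on the roller switch's flat arm; at rest 86 mm above the surface, clear above. z up; y: level direction in which the arm points away from its housing (nearest face 37 mm behind the roller centre); x: along the axle to the belt (50 mm high, edge 38 mm off). Housings: grey, 36 x 44 x 72 mm high, 150 mm apart in a row, order varies.
- roller_arm (a joint): Roller arm angle, rad: 0 at rest (raised 25 degrees), grows as the roller is pressed down. Clicks at 0.35 (roller 22 mm down); hard stop at 0.75 (47 mm down), so 30 to 40 mm is a good press. Arm 65 mm from pivot to roller centre. Sprung: 1.5 N on the roller starts it, 3 N at the click, 6 N at the stop; returns by itself. The roller shifts up to 6 mm along y meanwhile.
- rod_arm (a joint): Angle of the neighbouring switch's arm, rad, 0 at rest, growing when pressed down: the same housing and pivot, but the arm is a bare 5 mm steel rod 73 mm long without a roller. Its tip is 89 mm above the surface. Not to be pressed.
- plunger (a joint): Travel of the third switch's plunger, m, 0 at rest, growing to 0.006 when pressed down: a 14 mm steel pin standing up from the top of the same housing to 88 mm above the surface; no arm. Not to be pressed.
There are look-alikes about, which are no part of the job. Leave any green or purple look-alike of the part that bears roller alone.

How it is judged:
By the outcome, as a careful person would: the job done as asked, in the order asked, and still so for the second after the job is handed in, with the robot touching nothing.
It also fails if it takes over 32 s, if anything falls off the work surface, if the arm or the gripper's body presses on something with over 40 N, if the wrist force passes 120 N, or if a joint passes its speed limit or range.

## Robot

A 6-joint arm with a two-finger parallel gripper is mounted at the origin on the work surface. World frame = base frame: x ahead of the robot, y to its left, z up, the work surface at z = 0. Lengths are in mm, angles in rad, forces in N, time in s.
With the tool pointing down it reaches from about 400 to 925 mm from the base axis. Payload 12.5 kg.
Tool frame: the origin (TCP) lies at the very end of the fingers, on their centre line; the grasp point (between the pads) lies env.grip_point_offset behind it (env.grip_point_offset is the distance from the TCP to the grasp point, in mm); y points along the fingers, z is the direction in which the jaws open and shut, and the axes are right-handed (so a half turn about y gives the same grasp; the last joint's range is limited). The gripper opens to 95 mm and grips with 3 to 60 N. Pads are 20 mm wide; open, the fingers measure 119 mm over their backs; the gripper's body (75 mm by 180 mm) begins 59 mm behind the grasp point.
Start: joints at [1.134, 0.491, 1.559, -0, 1.092, -0.106], TCP at [202.984, 591.138, 214.661] pointing down, gripper open.
Joint ranges: [-3.1, 3.1], [-0.84, 2.19], [0.05, 2.79], [-1.13, 4.28], [0.06, 2.93], [-2.69, 2.69]. Speed limits (rad/s): [2.22, 2.22, 2.79, 3.14, 3.14, 3.14].

## Interface

Orientations are given as [roll, pitch, yaw] about the fixed x, y, z axes, in that order (R = Rz(yaw) Ry(pitch) Rx(roll)).
In Python, from cell import readout, read_camera, env, nets gives the robot as it stands.
- The arm moves only by the tool apply_moves, never from a script. Its argument "increments" is a list of rows, each a list of 3 entries, a list of its own where there are three numbers: the shift along the tool's x, y, z in cm, then the turn, a rotation vector about the tool's x, y, z in degrees, then the finger opening in cm, from 0 to 9.51. A call has exactly 5 rows; each row shifts and turns the pose as measured when the row begins, along the tool's axes as they then stand; what a row does not reach is not made up. A row lasts 1/8 s, in which the tool goes at most 62.5 mm and 10.7 degrees, less where a joint would pass 70% of its speed; a pose out of reach is approached as far as the arm can. A call with a gripper value outside its range is refused whole. The fingers move at their own pace and stop on an object; the grip force is fixed at half the most. Time passes only in rows, so rows that do not move let the fingers close, or fill a call up. It gives the time, the measured TCP pose, the force and the opening at its end, in the units of the state.
- readout.state(): the state, without advancing time (a new reading comes with each control period).
- read_camera(name): name is "side" or "top" or "wrist"; returns a dict with "img" (480x640x3 uint8, red, green, blue), "vfov" (degrees; the focal length in pixels is half the picture's height over the tangent of half this angle, whatever the lens; pixels are square), "cx", "cy" (the principal point, pixels), "distortion" ([k1, k2, p1, p2, k3] as OpenCV has them; the pictures are not rectified), "rvec" (rotation vector, rad) and "tvec" (3), from world to camera coordinates, as OpenCV has them; the wrist camera has in their place "mount" (4x4, takes a point from camera to tool coordinates, whose origin is the TCP and whose axes are the tool frame's). Camera axes: x right, y down, z forward; pixel columns grow to the right and rows downward; lengths in mm; the calibration is good to about 2 mm. A picture is of the moment at which its call begins: read the wrist's pose just before it. There is no depth.
- env.job_done(): hands the job in, once; it reports no verdict.
Trained networks look in a picture, given as the dict that the camera call returned (one of the last four; its "shot" number tells which), for a name from the list of things; names that differ only in an ending like _2 or _b are one class to them, and where a whole thing is asked for, a point or a joint stands for the part that bears it (a point fixed in the world has none). Each returns a list of dicts, best first, with "confidence" (0 to 1); they miss things now and then, are a little off and sometimes report something else, mostly with a low value. They report only what shows in the picture. A call takes as long as a camera call. They do not tell look-alikes from the thing itself.
- nets.look_for(picture, thing): "point" ([x, y, z] in mm, in the coordinates of the camera as it stood for that picture, good to about 4 mm: the middle of the surface that is visible of it).
- nets.mark_of(picture, thing): "point" ([x, y, z] in mm, in the coordinates of the camera as it stood for that picture, good to about 4 mm: a listed point, or the origin of a listed thing).
The state is a dict: "t": time; "joints": joint angles; "qvel": joint speeds; "tau": joint torques, N m; "eef_pos": TCP position; "tcp_rot": TCP orientation; "ft_force": force on the tool from outside, world axes, zero at the start; "moment": the same for the moment, N m; "opening": opening from 0.0 (shut) to 1.0 (fully open).
Only numpy, scipy, OpenCV 4.12 (cv2) and the standard library are available. Lean on these libraries where they do the work, as an engineer would, in place of code of your own. Each camera call takes 0.05 s, during which the arm holds its last target. There are 200 camera calls.

## Working session

There is one attempt and no reset: what is moved stays moved. The work goes in short steps, Python scripts to look and compute and a tool call to move; the robot and the scene stay as the last step left them, time stands still between calls to the robot, and variables do not carry over. Pictures are saved under pics/ and viewed, about 8 in all and at most 12, crops included, and the job is handed in when it is done.

Besides the shell and the picture viewer there is one more tool, called as name([rows], argument=value, ...), one row to a line, values as JSON. apply_moves: Moves the arm, as the interface text tells. Its arguments: {"type":"object","properties":{"increments":{"type":"array"}},"required":["increments"]}

```bash
mkdir -p pics; cat > h.py <<'E'
import numpy as np, cv2
from scipy.spatial.transform import Rotation as R
from cell import readout, read_camera, env, nets
def shot(n,save=None):
    s=readout.state(); p=read_camera(n)
    if save: cv2.imwrite(f'pics/{save}.png',p['img'][:,:,::-1])
    if n=='wrist':
        T=np.eye(4); T[:3,:3]=R.from_euler('xyz',s['tcp_rot']).as_matrix(); T[:3,3]=s['eef_pos']; T=T@np.array(p['mount'])
    else:
        W=np.eye(4); W[:3,:3]=cv2.Rodrigues(np.array(p['rvec'],float))[0]; W[:3,3]=np.ravel(p['tvec']); T=np.linalg.inv(W)
    return p,T
def w(T,pt): return (T@np.r_[pt,1])[:3]
def K(p):
    f=240/np.tan(np.radians(p['vfov']/2)); return np.array([[f,0,p['cx']],[0,f,p['cy']],[0,0,1]])
def proj(p,T,pt):
    W=np.linalg.inv(T); return cv2.projectPoints(np.array([pt],float),cv2.Rodrigues(W[:3,:3])[0],W[:3,3],K(p),np.array(p['distortion'],float))[0].ravel()
def ray(p,T,uv,z):
    u=cv2.undistortPoints(np.array([[uv]],float),K(p),np.array(p['distortion'],float)).ravel()
    d=T[:3,:3]@np.r_[u,1]; return T[:3,3]+d*(z-T[2,3])/d[2]
E
python3 - <<'E'
from h import *
print(readout.state())
for c in('side','top'):
    p,T=shot(c,c)
    for th in('roller','rod_arm','plunger'):
        for f in(nets.mark_of,nets.look_for):
            for d in f(p,th): 
                q=w(T,d['point']); print(c,th,f.__name__,round(d['confidence'],2),q.round(),proj(p,T,q).round())
E
```

```text
{'t': 0.0, 'joints': array([ 1.13443965e+00,  4.91563985e-01,  1.55947644e+00, -1.86638717e-05,
        1.09166484e+00, -1.05629022e-01]), 'qvel': array([ 0.00075587, -0.00132923, -0.00070361,  0.00019068, -0.00036496,
        0.00106637]), 'tau': array([ 1.73982335e-03, -6.12648940e+01, -2.58189690e+01,  6.92908466e-02,
        4.81537613e-02, -1.07557696e-04]), 'eef_pos': array([202.85147887, 590.90261361, 214.04969858]), 'tcp_rot': array([-1.57190447e+00,  1.00844301e-04, -3.30719098e-01]), 'ft_force': array([ 1.13928206, -0.1848246 ,  0.25286217]), 'moment': array([-0.00207001,  0.05357346, -0.02392313]), 'opening': 0.9951609415871802}
side roller call 0.66 [608. 107.  84.] [313. 197.]
side roller call 0.63 [630. 363.  85.] [244. 136.]
side roller call 0.57 [467.  64.  86.] [273. 246.]
side roller call 0.5 [527. 236.  87.] [242. 184.]
side roller call 0.64 [597.  96.  80.] [312. 203.]
side roller call 0.53 [521. 227.  83.] [242. 189.]
side roller call 0.52 [465.  50.  85.] [277. 251.]
side roller call 0.52 [623. 350.  81.] [245. 141.]Traceback (most recent call last):
  File "<stdin>", line 7, in <module>
ValueError: it knows: roller
```

```bash
python3 - <<'E'
from h import *
p,T=shot('top','top')
for d in nets.mark_of(p,'roller'): 
    q=w(T,d['point']); print(round(d['confidence'],2),q.round(),proj(p,T,q).round())
E
```

```text
0.97 [470.  66.  86.] [285. 284.]
0.95 [529. 238.  88.] [171. 245.]
0.61 [607. 109.  89.] [257. 195.]
0.58 [633. 367.  87.] [ 93. 179.]
```

View pics/side.png

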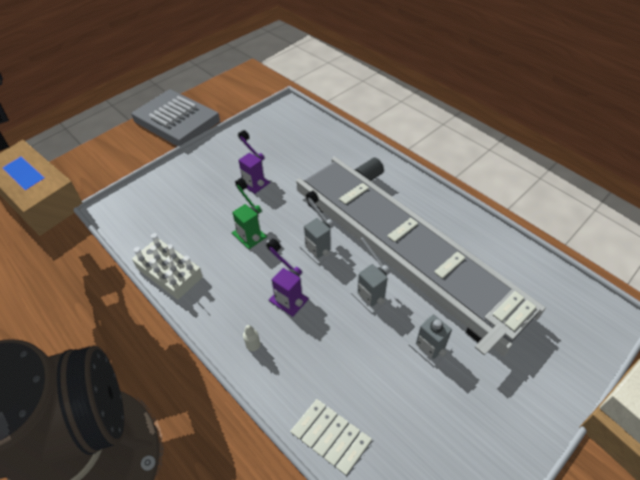

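View pics/top.png

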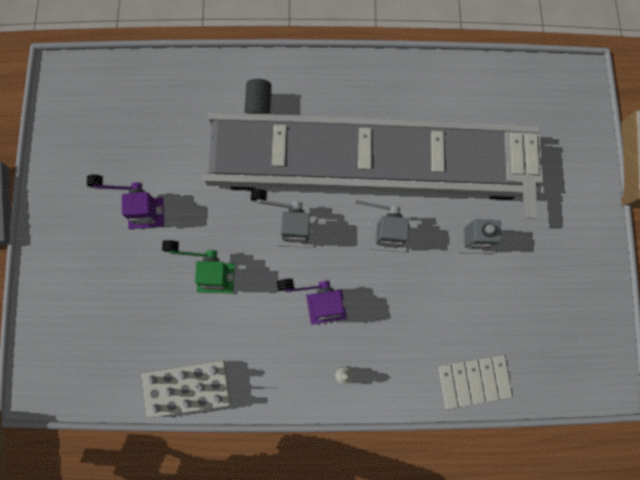

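The side and top views agree. The grey roller switch is at side (313,197) and top (257,195), with its roller at about (607,108,87) mm. The green and purple look-alikes, the rod switch (392,229 top) and the plunger switch (482,234 top) are all clear of it. I'll approach high with the fingers closed.

apply_moves([
  [[5.0,0,-3.0],[0,0,0],0],
  [[5.0,0,-3.0],[0,0,0],0],
  [[5.0,0,-3.0],[0,0,0],0],
  [[5.0,0,-3.0],[0,0,0],0],
  [[5.0,0,-3.0],[0,0,0],0],
])

```text
t: 0.88
eef_pos: [393.7, 364.5, 213.7]
tcp_rot: [-1.571, -0.0, -0.324]
ft_force: [1.1, 0.4, 0.2]
opening: 0.534
```

apply_moves([
  [[5.0,0,-3.0],[0,0,0],0],
  [[5.0,0,-3.0],[0,0,0],0],
  [[5.0,0,-3.0],[0,0,0],0],
  [[0,0,0],[0,0,0],0],
  [[0,0,0],[0,0,0],0],
])

```text
t: 1.5
eef_pos: [512.2, 223.7, 213.7]
tcp_rot: [-1.57, -0.0, -0.329]
ft_force: [-0.6, 0.5, -0.5]
opening: 0.021
```

```bash
python3 - <<'E'
from h import *
s=readout.state(); print(s['t'],s['eef_pos'],s['tcp_rot'],s['opening'],s['ft_force'],env.grip_point_offset)
M=R.from_euler('xyz',s['tcp_rot']).as_matrix()
p,T=shot('wrist','w1')
for d in nets.mark_of(p,'roller'):
    q=w(T,d['point']); print(round(d['confidence'],2),q.round(1),proj(p,T,q).round(), (M.T@(q-s['eef_pos'])).round(1))
E
```

```text
1.5 [512.24910602 223.65571223 213.65782229] [-1.57034854e+00 -4.60381824e-04 -3.29138358e-01] 0.021041200129106007 [-0.64741812  0.45729906 -0.47040748] 18.8
0.91 [630.1 361.2  86.7] [527. 304.] [ 67.  127.  168.2]
0.85 [525.8 240.6  85.7] [345. 232.] [  7.2 127.9  20.4]
0.7 [465.1  58.1  90.9] [ 93. 236.] [   8.8  122.7 -172. ]
```

View pics/w1.png

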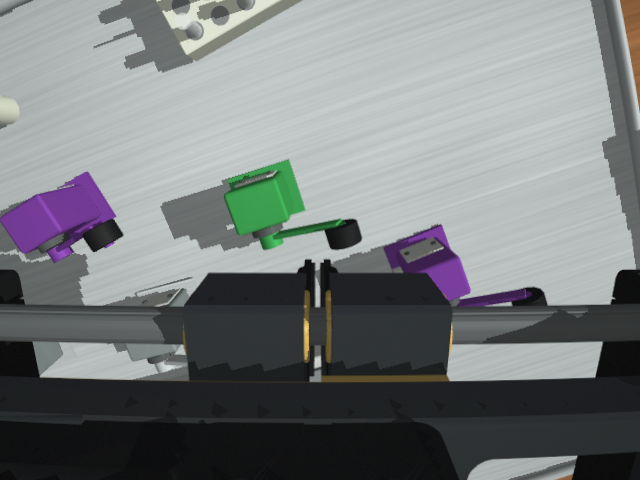

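The wrist view shows the green look-alike's roller at (345,232), right under the tool. The grey target is partly hidden at about (160,300). I'll move over the target and square the tool to the row.

apply_moves([
  [[4.6,0,-2.8],[0,0,0],0],
  [[4.6,0,-2.8],[0,0,0],0],
  [[4.1,0,-2.5],[0,0,0],0],
  [[0,3.0,0],[0,-8,0],0],
  [[0,3.0,0],[0,-8,0],0],
])

```text
t: 2.22
eef_pos: [613.7, 108.9, 155.2]
tcp_rot: [-1.569, -0.006, -0.03]
ft_force: [0.2, 0.1, -0.1]
opening: 0.009
```

apply_moves([
  [[0,0,0],[0,0,0],0],
  [[0,0,0],[0,0,0],0],
  [[0,0,0],[0,0,0],0],
  [[0,0,0],[0,0,0],0],
  [[0,0,0],[0,0,0],0],
])

```text
t: 2.85
eef_pos: [613.1, 112.1, 157.5]
tcp_rot: [-1.569, -0.007, -0.033]
ft_force: [-0.0, -0.5, -0.2]
opening: 0.003
```

```bash
python3 - <<'E'
from h import *
s=readout.state(); print(s['t'],s['eef_pos'],s['tcp_rot'],s['opening'],s['ft_force'])
M=R.from_euler('xyz',s['tcp_rot']).as_matrix()
p,T=shot('wrist','w2')
for d in nets.mark_of(p,'roller'):
    q=w(T,d['point']); print(round(d['confidence'],2),q.round(1),proj(p,T,q).round(), (M.T@(q-s['eef_pos'])).round(1))
E
```

```text
2.85 [613.14421714 112.07927106 157.53592313] [-1.56904981 -0.00728772 -0.03299446] 0.003339219494932158 [-0.00694663 -0.48881752 -0.24977107]
0.97 [605.4 106.7  83.4] [309. 230.] [-8.1 74.1 -5.7]
0.84 [527.3 238.1  81.3] [526.  93.] [-90.5  75.8 123. ]
```

View pics/w2.png

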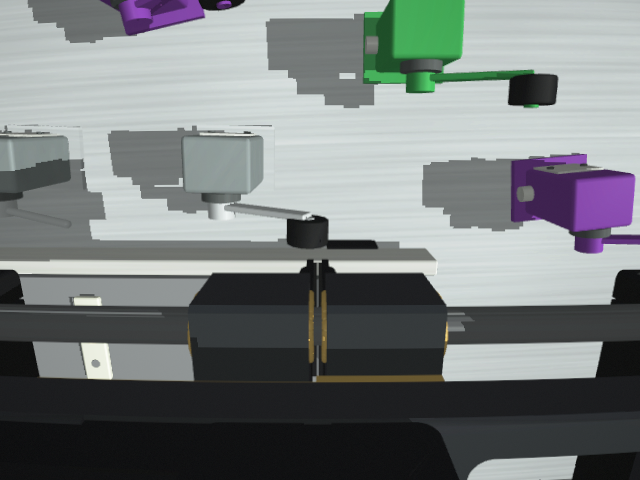

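The wrist view shows the grey roller at (309,230), just off the finger centre, at about (606,107) mm. That matches the earlier readings. I'll centre and descend to just above it, with a small +y bias for the arm's arc.

apply_moves([
  [[-0.75,0,-0.3],[0,0,0],0],
  [[0,2.0,0],[0,0,0],0],
  [[0,2.0,0],[0,0,0],0],
  [[0,0,0],[0,0,0],0],
  [[0,0,0],[0,0,0],0],
])

```text
t: 3.58
eef_pos: [604.3, 108.4, 117.5]
tcp_rot: [-1.569, -0.008, -0.034]
ft_force: [0.3, 0.6, 0.4]
opening: 0.006
```

apply_moves([
  [[0.15,1.3,0.1],[0,0,0],0],
  [[0,1.2,0],[0,0,0],0],
  [[0,1.2,0],[0,0,0],0],
  [[0,1.0,0],[0,0,0],0],
  [[0,0,0],[0,0,0],0],
])

```text
t: 4.2
eef_pos: [607.4, 110.0, 68.9]
tcp_rot: [-1.568, -0.011, -0.034]
ft_force: [0.2, -0.7, 4.0]
opening: 0.008
```

```bash
python3 - <<'E'
from h import *
s=readout.state(); print(s['t'],s['eef_pos'],s['ft_force'],s['moment'])
p,T=shot('side','s2'); cv2.imwrite('pics/s2c.png',cv2.resize(p['img'][100:320,180:470,::-1],None,fx=2.5,fy=2.5))
E
```

```text
4.2 [607.39040236 110.01829066  68.94431789] [ 0.17021728 -0.69476258  3.99571639] [-0.02840354  0.15140962  0.01480629]
```

View pics/s2c.png

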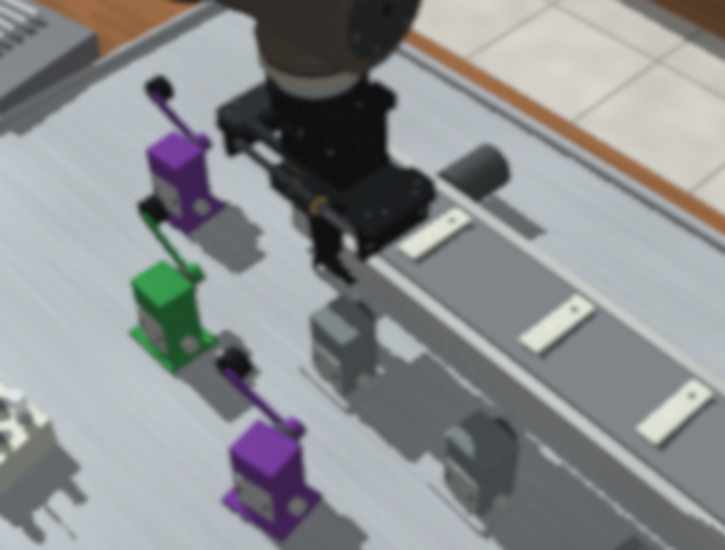

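The force is 4 N at 30 mm down, which is past the click and matches the spring figures. The side view shows the fingers at the roller switch's arm, with the neighbouring switches free. I'll press 5 mm more, then lift off.

apply_moves([
  [[0,0.5,0],[0,0,0],0],
  [[0,0,0],[0,0,0],0],
  [[0,0,0],[0,0,0],0],
  [[0,0,0],[0,0,0],0],
  [[0,0,0],[0,0,0],0],
])

```text
t: 4.88
eef_pos: [607.6, 110.0, 65.2]
tcp_rot: [-1.568, -0.012, -0.034]
ft_force: [-0.9, 1.5, 3.5]
opening: 0.003
```

apply_moves([
  [[0,-1.2,0],[0,0,0],0],
  [[0,-1.5,0],[0,0,0],0],
  [[0,-2.0,0],[0,0,0],0],
  [[0,-4.0,0],[0,0,0],0],
  [[0,-4.0,0],[0,0,0],0],
])

```text
t: 5.5
eef_pos: [604.6, 109.0, 196.0]
tcp_rot: [-1.569, -0.007, -0.034]
ft_force: [0.1, -1.0, 0.6]
opening: 0.005
```

apply_moves([
  [[0,-3.0,0],[0,0,0],0],
  [[0,0,0],[0,0,0],0],
  [[0,0,0],[0,0,0],0],
  [[0,0,0],[0,0,0],0],
  [[0,0,0],[0,0,0],0],
])

```text
t: 6.12
eef_pos: [603.7, 109.0, 229.8]
tcp_rot: [-1.569, -0.009, -0.034]
ft_force: [0.1, -0.2, -0.4]
opening: 0.006
```

```bash
python3 - <<'E'
from h import *
s=readout.state(); print(s['t'],s['eef_pos'],s['ft_force'],np.abs(s['qvel']).max())
for c in('wrist','side'):
    p,T=shot(c,c+'3')
    for d in nets.mark_of(p,'roller'): print(c,round(d['confidence'],2),w(T,d['point']).round(1))
E
```

```text
6.125 [603.68590654 108.97428313 229.75702455] [ 0.08693052 -0.17128539 -0.36433405] 0.006676491711128349
wrist 0.93 [626.4 362.   82.8]
wrist 0.78 [466.7  60.3  91.3]
wrist 0.64 [524.  239.3  85.8]
side 0.66 [527.7 242.2  87.3]
side 0.64 [468.2  67.2  84.7]
side 0.63 [626.8 362.5  85.7]
side 0.5 [606.8 103.9  87.8]
```

View pics/wrist3.png

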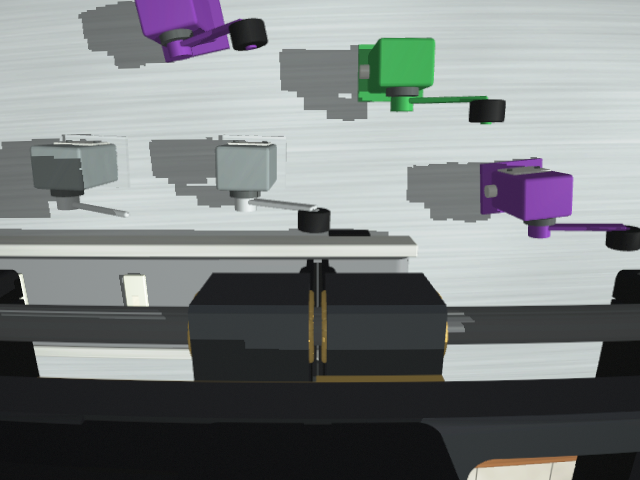

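The wrist view shows the grey roller back up at (314,218), the rod arm at rest at (100,210), and nothing displaced. The side camera puts the roller at z = 88 mm. Handing in.

```bash
python3 -c "
from cell import env; print(env.job_done())"
```

```text
the job is handed in; nothing more can be done
None
```

I pressed the grey roller switch once from above with the closed fingers, then lifted clear and handed the job in at about 6 s. The roller went about 34 mm down, past the 22 mm click point and short of the 47 mm hard stop. The force read about 4 N on the way down and 3.5 N (noisy) at the deepest point, where the spring should give about 4.5 N.

**Spring-back:** after the release the side camera put the roller at (607, 104, 88) mm, its rest height within the network's error. The tool was at z = 230 mm with no contact force.

**Other switches:** the tool went nowhere near the rod, the plunger or the green and purple look-alikes. The last wrist picture shows the rod arm and look-alikes undisturbed; the plunger was out of that view.

**Failed check:** the network did not report the target roller in the last wrist picture, though it is plainly visible there, raised. The click itself gives no direct signal, so I inferred it from depth and force.

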